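# Pin the cam clamp and hold the gearbox clamped at full cam lift

## Task

Clamp the gearbox in the blue cam fixture so that its flange screws can be tightened: drop the red-headed clevis pin from the wooden block fully home through the jaw's clevis and the brass push link, so that the cam can drive the jaw. Then swing the cam lever by its handle up to its highest lift point, where it stands straight up, and finish holding it right there with the jaw pad pressing on the gearbox, because the lever springs back if let go. Leave the black-headed pin, the loose gears and the bearing where they are, and do not knock the gearbox out of its place.

Things in the scene. Friction and masses are not known exactly. Their poses are not given: they have to be found in the camera images.
- fixture: Fixed clamping fixture: dark steel base plate 110 x 330 x 14 mm with blue V block, guides and cam bracket. Origin at its underside on the bench. Its y axis is the clamping line: from the cam lever (at y = -140 mm) by the pin hole (y = -50 mm) to the gearbox (y = +75 mm); its x axis is level and parallel to the cam lever's hinge axis; z up. Above the base the parts near the pin hole reach up to 62 mm, the gearbox to 147 mm
- clevis_hole (a point): Centre of the mouth of the pin hole, on the top face of the steel clevis of the sliding jaw (top face 59 mm above the bench, cheeks 30 mm wide along the fixture's x). The hole is vertical, 12 mm wide with a 2 mm chamfer, and runs through the upper cheek (8 mm), the brass tongue of the push link (10 mm) and the lower cheek (8 mm), in line while the lever is at rest; it is open below down to the base plate. It travels with the jaw
- pin_grip (a point): Centre of the red cylindrical head (18 mm diameter, 36 mm tall) of the clevis pin, to be grasped. The pin stands upright in the wooden block: below the head a steel collar 24 mm in diameter and 8 mm thick, then a shank 10 mm in diameter and 36 mm long with a 9 mm tapered foot. The foot is 62 mm below this point and the underside of the collar 26 mm below it; the collar stops on the clevis top when the pin is home. z = the pin's axis, up. Mass about 80 g
- pin: The same pin; origin at the tip of its foot, z axis along the shank upwards
- pin_block: Fixed wooden block 112 x 44 x 32 mm with two blind holes 24 mm deep, 30 mm either way from its centre along its x axis, in which the two pins stand. Origin under its centre
- short_pin: Pin with a BLACK head of the same size and a shank of only 16 mm, too short for this job, standing in the other hole. It stays there. Origin at the tip of its foot
- cam_lever (a joint): Angle of the cam lever in rad. 0 = at rest, the handle 10 degrees above level and pointing along the fixture's -y; grows as the handle swings up and over towards the gearbox. Cam lift is highest at 1.396 rad, the handle straight up; the lift falls off again beyond, up to a stop at 1.896. A spring pulls it back to 0: 2 to 4 N at the grip along the whole swing
- cam_pivot (a point): Point on the cam lever's hinge axis (level, along the fixture's x axis), 45 mm above the bench, midway across the lever
- lever_grip (a point): Centre of the black cross grip at the end of the lever, 125 mm from the hinge axis: a plastic cylinder 24 mm in diameter and 36 mm long, lying along the fixture's x axis; it can be pinched on its two flat ends from above all the way
- lever_handle: The lever: round steel eccentric cam in a brass strap, steel bar (10 x 14 mm) and black cross grip in one piece. Origin on the hinge axis
- jaw (a joint): Travel of the sliding jaw in m along the fixture's +y towards the gearbox. 0 = back (spring return); about 0.007 when the cam drives it through the pin
- jaw_pad: Black rubber-faced pad 56 x 8 x 24 mm, sprung on the front of the jaw; it faces the gearbox across a 3 mm gap at the start; at full lift it presses with about 12 N
- gearbox: Planetary gearbox, 77 x 77 x 133 mm, about 2 kg, standing loose on the fixture between V block and jaw pad, output shaft up. Origin at the centre of its underside
- planet_gear_1: Loose grey gear with a brass bush, 26 mm diameter, 16 mm tall, on the bench behind the fixture
- planet_gear_2: Another such gear beside it
- bearing_4: Loose ball bearing, 47 mm diameter, 12 mm tall, on the bench behind
Not all that is in view belongs to the job. What is meant by the pin is not white, and is the smaller of those in its own colour. What is shaped like the gearbox but turquoise is not meant.

How it is judged:
On the way:
1. with the lever still down, the red-headed pin is fully home in the clevis (horizontal distance between pin and clevis_hole below 0.004 m and z of pin in the frame of clevis_hole below -0.033 m and angle between pin's own z axis and vertical below 0.12 rad and value of joint cam_lever below 0.3 rad), for 0.2 s.
At the end, for the whole second after the job is handed in: Fingers hold the cam lever still within 0.12 rad of highest lift (1.396 rad, straight up). Pin home: foot within 4 mm of the hole's axis, 32 mm or more below its mouth, tilt under 0.15 rad. Jaw advanced over 5 mm, pad pressing the gearbox with over 6 N, gearbox upright within 0.06 rad (value of joint cam_lever between 1.276 and 1.516 rad and velocity of joint cam_lever between -0.1 and 0.1 rad/s and contact force between the fingers and lever_handle above 0.5 N and contact force between jaw_pad and gearbox above 6 N and value of joint jaw above 0.005 m and horizontal distance between pin and clevis_hole below 0.004 m and z of pin in the frame of clevis_hole below -0.032 m and angle between pin's own z axis and vertical below 0.15 rad and angle between gearbox's own z axis and vertical below 0.06 rad); the arm keeps its last pose, push and grip.
It fails at once if the gearbox is knocked out of its place (over 15 mm) (distance of gearbox from where it was at the start of the episode above 0.015 m).
It fails at once if the black-headed pin is taken out or disturbed (over 15 mm) (distance of short_pin from where it was at the start of the episode above 0.015 m).
It fails at once if a loose gear or the bearing is pushed away (over 20 mm) (distance of any of planet_gear_1, planet_gear_2, bearing_4 from where it was at the start of the episode above 0.02 m).
It also fails if it takes over 61 s, if anything falls off the work surface, if the arm or the gripper's body presses on something with over 40 N, if the wrist force passes 120 N, or if a joint passes its speed limit or range.

## Robot

A 7-joint arm with a two-finger parallel gripper is mounted at the origin on a cart in front of the work surface, level with it; the furniture and walls round the work are solid. World frame = base frame: x ahead of the robot, y to its left, z up, the work surface at z = 0. Lengths are in m, angles in rad, forces in N, time in s.
With the tool pointing down it reaches from about 0.4 to 0.875 m from the base axis. Payload 6.5 kg.
Tool frame: the origin (TCP) lies at the very end of the fingers, on their centre line; the grasp point (between the pads) lies 19 mm behind it; z points along the fingers, y is the line along which they close (so a half turn about z gives the same grasp; the last joint's range is limited). The gripper opens to 85 mm and grips with 20 to 120 N. Pads are 22 mm wide; open, the fingers measure 114 mm over their backs; the gripper's body (76 mm by 85 mm) begins 54 mm behind the grasp point. The pads swing forward as they close: fully open they stand 13 mm farther back than shut.
Start: joints at [-1.212, 0.536, -0.004, 1.538, 0.003, 1.067, -0.071], TCP at [0.268, 0.592, 0.231] pointing down, gripper open.
Joint ranges: [-2.7, 2.7], [-0.37, 2.16], [-1.27, 1.26], [0.24, 2.4], [-1.31, 4.45], [0.19, 1.91], [-2.76, 2.76]. Speed limits (rad/s): [2.39, 2.39, 3.14, 3.14, 3.14, 3.14, 3.14].

## Interface

Orientations are given as a unit quaternion [w, x, y, z].
In Python, from cell import ctrl, optics, spotter gives the robot as it stands.
- The arm moves only by the tool step_arm, never from a script. Its argument "plan" is text: rows parted by semicolons, each of 7 numbers parted by spaces: the shift along the tool's x, y, z in cm, then the turn, a rotation vector about the tool's x, y, z in rad, then the finger opening in cm, from 0 to 8.54. In form: dx dy dz ax ay az jaw; .... A call has 1 to 12 rows; each row shifts and turns the commanded pose from where the row before left it, along the tool's axes as they then stand; what a row does not reach is not made up. A row lasts 1/8 s, in which the tool goes at most 62.5 mm and 10.7 degrees, less where a joint would pass 70% of its speed; a pose out of reach is approached as far as the arm can. A call with a gripper value outside its range is refused whole. The fingers move at their own pace and stop on an object; "force" is the grip in N (left out, the last holds). Time passes only in rows, so rows that do not move let the fingers close. It gives the time, the measured TCP pose, the force, the opening and the grip force at its end, in the units of the state.
- ctrl.get_state(): the state, without advancing time (a new reading comes with each control period).
- optics.capture(name): name is "side" or "top"; returns a dict with "pixels" (480x640x3 uint8, blue, green, red), "range_z" (480x640 float32, m along the optical axis (not along the pixel's ray), 0 where there is no reading), "camera_matrix" (3x3 intrinsics, pixels), "rvec" (rotation vector, rad) and "tvec" (3), from world to camera coordinates, as OpenCV has them. Camera axes: x right, y down, z forward; pixel columns grow to the right and rows downward; lengths in m; the calibration is good to about 2 mm. A picture is of the moment at which its call begins.
- ctrl.finish_job(): hands the job in; it is judged then, once.
Trained networks look in the newest picture that a camera, given by its name, has taken for a name from the list of things; names that differ only in an ending like _2 or _b are one class to them, and where a whole thing is asked for, a point or a joint stands for the part that bears it (a point fixed in the world has none). Each returns a list of dicts, best first, with "confidence" (0 to 1); they miss things now and then, are a little off and sometimes report something else, mostly with a low value. They report only what shows in the picture. A call takes as long as a camera call. They do not tell look-alikes from the thing itself.
- spotter.search_frame(query, camera): "point" ([column, row] in pixels, amid what is visible of it).
- spotter.trace(query, camera): "region" (480x640 bool, what is visible of it) and "point" ([column, row] in pixels, amid what is visible of it).
- spotter.landmark_of(query, camera): "point" ([column, row] in pixels: a listed point, or the origin of a listed thing).
The state is a dict: "t": time; "joint_pos": joint angles; "qvel": joint speeds; "effort": joint torques, N m; "tool_pos": TCP position; "orientation": TCP orientation; "ft_force": force on the tool from outside, world axes, zero at the start; "torque": the same for the moment, N m; "gripper_width": opening from 0.0 (shut) to 1.0 (fully open); "grip_force": force on a finger pad.
Only numpy, scipy, OpenCV 4.12 (cv2) and the standard library are available. Lean on these libraries where they do the work, as an engineer would, in place of code of your own. Each camera call takes 0.05 s, during which the arm holds its last target. There are 200 camera calls.

## Working session

There is one attempt and no reset: what is moved stays moved. The work goes in short steps, Python scripts to look and compute and a tool call to move; the robot and the scene stay as the last step left them, time stands still between calls to the robot, and variables do not carry over. Pictures are saved under pics/ and viewed, at most 10 in all, crops included, and the job is handed in when it is done.

Besides the shell and the picture viewer there is one more tool, called as name(argument=value, ...) on one line, values as JSON. step_arm: Moves the arm, as the interface text tells. Its arguments: {"type":"object","properties":{"plan":{"type":"string"},"force":{"type":"number"}},"required":["plan"]}

```bash
mkdir -p pics; cat > h.py <<'E'
import numpy as np, cv2
from cell import ctrl, optics, spotter
def cap(n):
    return optics.capture(n)
def RT(c):
    return cv2.Rodrigues(np.array(c["rvec"],float))[0], np.array(c["tvec"],float).ravel()
def ray(c,p,z=None,h=None):
    "world point for pixel: at depth z or at world height h"
    R,t=RT(c); d=np.linalg.inv(c["camera_matrix"])@np.array([p[0],p[1],1.]); o=-R.T@t; w=R.T@d
    s=z if h is None else (h-o[2])/w[2]
    return o+s*w
def proj(c,P):
    return cv2.projectPoints(np.array(P,float).reshape(-1,3),np.array(c["rvec"],float),np.array(c["tvec"],float),np.array(c["camera_matrix"]),None)[0].reshape(-1,2)
def cloud(c):
    R,t=RT(c); z=c["range_z"]; v,u=np.mgrid[:480,:640]
    K=np.array(c["camera_matrix"]); X=np.stack([(u-K[0,2])/K[0,0]*z,(v-K[1,2])/K[1,1]*z,z],-1)
    return (X-t)@R
E
cat > a.py <<'E'
from h import *
np.set_printoptions(precision=3,suppress=True)
for n in("side","top"):
    c=cap(n); cv2.imwrite(f"pics/{n}0.png",c["pixels"]); W=cloud(c)
    R,t=RT(c); print(n,"cam at",-R.T@t)
    for q in("pin_grip","clevis_hole","lever_grip","cam_pivot","short_pin","gearbox","pin_block","fixture"):
        for r in spotter.landmark_of(q,n)[:4]:
            p=r["point"]; i=tuple(np.clip(np.round(p[::-1]).astype(int),0,[479,639]))
            print(q,np.round(p,1),round(r["confidence"],2),W[i])
E
python3 a.py
```

```text
side cam at [0.349 1.129 0.691]
pin_grip [262.5 344.4] 0.89 [0.622 0.372 0.07 ]
pin_grip [366.1 331.6] 0.76 [0.458 0.309 0.074]
pin_grip [304.1 301.1] 0.59 [0.579 0.256 0.085]
clevis_hole [400.  256.5] 0.53 [0.432 0.01  0.058]
lever_grip [420.7 210.4] 0.64 [ 0.405 -0.192  0.074]
cam_pivot [408.9 244. ] 0.56 [ 0.42  -0.072  0.045]
cam_pivot [322.3 249. ] 0.52 [ 0.621 -0.082  0.003]
short_pin [333.8 358.6] 0.51 [0.506 0.342 0.034]
gearbox [296.4 304.7] 0.85 [0.615 0.18  0.021]
gearbox [382.6 305.2] 0.59 [0.444 0.192 0.053]
pin_block [352.5 362.7] 0.92 [0.477 0.334 0.024]
fixture [388.9 290.4] 0.71 [0.437 0.162 0.068]
fixture [369.  360.9] 0.66 [0.45  0.322 0.024]
top cam at [0.43  0.058 1.076]
pin_grip [199.6 319.2] 0.53 [0.453 0.302 0.084]
pin_grip [215.7 232.4] 0.48 [0.656 0.29  0.015]
pin_grip [227.6 258.7] 0.45 [0.578 0.243 0.108]
clevis_hole [340.2 323.6] 0.73 [0.443 0.002 0.015]
lever_grip [435.5 338.7] 0.97 [ 0.41  -0.199  0.079]
lever_grip [317.2 319.4] 0.45 [0.453 0.054 0.058]
cam_pivot [376.5 332.3] 0.57 [ 0.425 -0.072  0.077]
cam_pivot [385.  224.4] 0.39 [ 0.676 -0.107  0.012]
cam_pivot [377.4 329.3] 0.17 [ 0.431 -0.074  0.081]
short_pin [199.2 296.5] 0.66 [0.504 0.315 0.049]
gearbox [284.9 316.4] 0.85 [0.458 0.12  0.116]
gearbox [281.1 245.4] 0.59 [0.61  0.132 0.096]
pin_block [208.1 307.9] 0.78 [0.478 0.298 0.03 ]
fixture [315.9 320.8] 0.84 [0.449 0.056 0.061]
fixture [384.1 179.9] 0.17 [ 0.79  -0.11  -0.002]
```

View pics/side0.png

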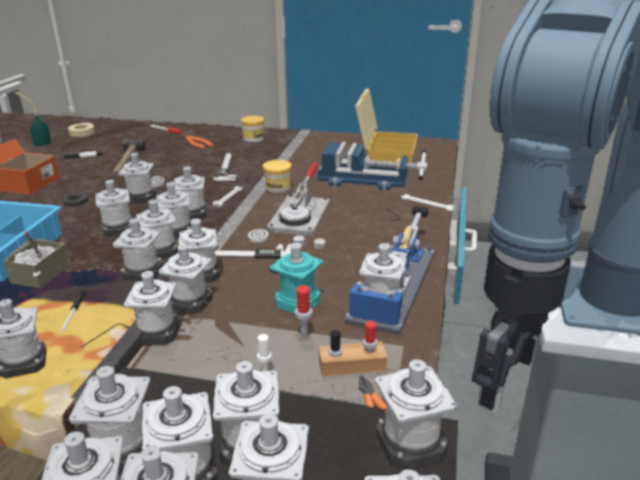

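View pics/top0.png

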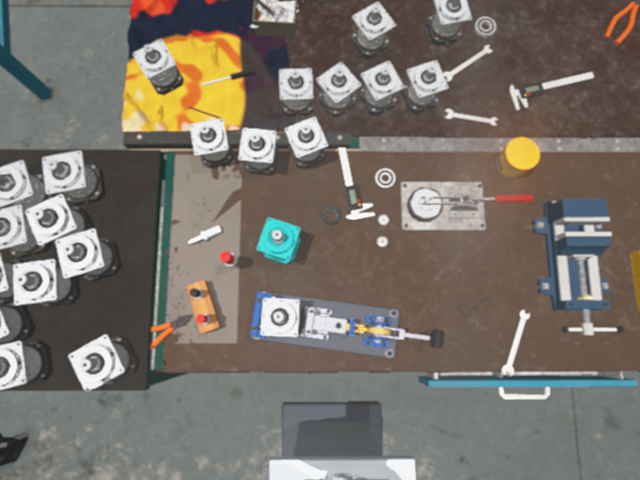

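Candidates for the pin:
- Red head in the wooden block: side (370,332), top (200,319).
- Larger red-headed pin standing free: side (303,300), top (228,259).
- White pin: side (263,345).
- Black short pin: side (335,340), top (199,292).

I choose the red one in the block and will check it in a close crop.

```bash
cat > b.py <<'E'
from h import *
a=cv2.imread("pics/top0.png"); s=cv2.imread("pics/side0.png")
A=cv2.resize(a[285:360,290:450],None,fx=5,fy=4.0*1.25,interpolation=cv2.INTER_CUBIC)[:375]
B=cv2.resize(a[270:340,180:230],(160*1,224),interpolation=cv2.INTER_CUBIC)
C=cv2.resize(s[310:380,310:410],(320,224),interpolation=cv2.INTER_CUBIC)
D=cv2.resize(s[200:270,350:450],(320,224),interpolation=cv2.INTER_CUBIC)
cv2.imwrite("pics/crop1.png",np.vstack([A,np.hstack([B,C,D])]))
np.set_printoptions(precision=4,suppress=True)
for n in("top","side"):
    c=cap(n); W=cloud(c); hsv=cv2.cvtColor(c["pixels"],cv2.COLOR_BGR2HSV)
    red=((hsv[...,0]<8)|(hsv[...,0]>172))&(hsv[...,1]>150)&(hsv[...,2]>60)
    k,l,st,ce=cv2.connectedComponentsWithStats(red.astype(np.uint8))
    for i in range(1,k):
        if st[i,4]>12:
            P=W[l==i]; print(n,st[i],ce[i],np.median(P,0),P[:,2].max())
    Bs=(np.abs(W[...,0]-.44)<.2)&(np.abs(W[...,1]+.02)<.25)
    # plate top, clevis top, gearbox top
    for z0,z1 in((.008,.02),(.054,.064),(.06,.09),(.1,.16)):
        m=Bs&(W[...,2]>z0)&(W[...,2]<z1)
        if n=="top" and m.sum()>20:
            P=W[m]; r=cv2.minAreaRect((P[:,:2]*1000).astype(np.float32)); print(z0,z1,m.sum(),r, P[:,:2].mean(0))
E
python3 b.py
```

```text
top [130   0  47  19 624] [151.9503   6.859 ] [1.2532 0.4785 0.0068] 1.0762176758305613
top [205   0  11   4  34] [209.8824   1.2059] [1.2667 0.3306 0.0114] 0.018076617851550774
top [190  30  34   6 114] [203.3684  32.6404] [1.1809 0.3495 0.0049] 0.020455201804261827
top [497 195  36   7 213] [515.662  197.9202] [ 0.7196 -0.3928  0.0838] 0.08985529216080711
top [181 268  20  13 171] [190.1462 274.5146] [0.5537 0.3437 0.0235] 0.030680280755164546
top [196 315  10   8  60] [200.45 318.4 ] [0.4544 0.3002 0.0886] 1.0762176758305613
0.008 0.02 3442 ((497.11077880859375, -21.239913940429688), (459.1103515625, 285.9615173339844), 89.87672424316406) [ 0.4433 -0.0033]
0.054 0.064 911 ((430.2135925292969, -6.77606201171875), (371.7624816894531, 85.98265075683594), 78.73175048828125) [ 0.438  -0.0076]
0.06 0.09 1566 ((516.8560180664062, -16.082672119140625), (412.7669982910156, 225.20729064941406), 86.75203704833984) [0.4503 0.0219]
0.1 0.16 1638 ((528.9064331054688, 130.20751953125), (77.85955047607422, 222.4181365966797), 89.37078857421875) [0.4878 0.1316]
side [169 129  11   4  31] [174.129  130.4839] [ 1.3444 -0.8331  0.0119] 0.017683233433551885
side [309 163   8  13  55] [312.6364 169.    ] [ 0.7133 -0.3821  0.0819] 0.08773827184570598
side [366 322  10  20 165] [370.0424 331.2182] [0.4515 0.308  0.0775] 0.6914732255647472
side [300 353  13  25 280] [306.2179 365.075 ] [0.5525 0.3542 0.0223] 0.029219811285580793
```

View pics/crop1.png

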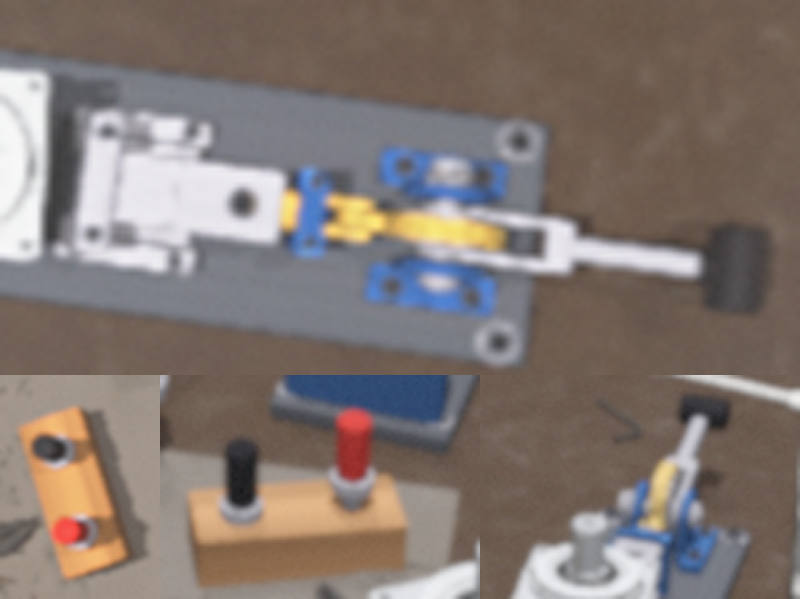

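```bash
cat > c.py <<'E'
from h import *
from scipy.optimize import least_squares
from scipy.spatial.transform import Rotation as Ro
np.set_printoptions(precision=4,suppress=True)
T=cap("top"); S=cap("side")
def blob(c,box,red=True):
    x0,y0,x1,y1=box; i=c["pixels"]; h=cv2.cvtColor(i,cv2.COLOR_BGR2HSV)
    m=((h[...,0]<10)|(h[...,0]>170))&(h[...,1]>130)&(h[...,2]>60)
    q=np.zeros_like(m); q[y0:y1,x0:x1]=m[y0:y1,x0:x1]; v,u=np.nonzero(q); return np.array([u.mean(),v.mean()]),q.sum()
def model(c,xy,z0,z1,r):
    a=np.linspace(0,2*np.pi,40); P=np.array([[xy[0]+r*np.cos(t),xy[1]+r*np.sin(t),z] for z in(z0,z1) for t in a])
    h=cv2.convexHull(proj(c,P).astype(np.float32)); M=cv2.moments(h); return np.array([M["m10"],M["m01"]])/M["m00"],M["m00"]
bt,nt=blob(T,(188,308,215,335)); bs,ns=blob(S,(355,312,385,352)); print(bt,nt,bs,ns)
for cs in((T,bt),),((S,bs),),((T,bt),(S,bs)):
    r=least_squares(lambda x:np.concatenate([model(c,x,.052,.088,.009)[0]-b for c,b in cs]),[.454,.30]); print("pin",r.x,r.fun)
g=cv2.cvtColor(T["pixels"],cv2.COLOR_BGR2GRAY).astype(float)
w=np.clip(130-g[321:331,334:344],0,None); v,u=np.mgrid[321:331,334:344]
hp=np.array([(w*u).sum(),(w*v).sum()])/w.sum(); print("hole px",hp,g[319:333,332:346].astype(int))
H=ray(T,hp,h=.059); print("hole",H)
f=lambda x,y:((x+.5)/5-.5+290,(y+.5)/5-.5+285)
c1=ray(T,f(545,125),h=.014);c2=ray(T,f(520,362),h=.014); print("plate end",c1,c2,np.linalg.norm(c1-c2),"yaw x",np.arctan2(*(c1-c2)[[1,0]]))
lg=ray(T,f(737,270),h=.0717)
print("grip",lg, "yaw y",np.arctan2(*(H-lg)[[0,1]]), np.linalg.norm((H-lg)[:2]),"expect",.09+.1231)
bl=ray(T,(180+45*50/160,270+(447-375)*70/224),h=.076);print("black",bl)
s=ctrl.get_state(); q=s["orientation"]; R=Ro.from_quat(np.roll(q,-1)).as_matrix(); print(s["tool_pos"],R,s["t"],s["gripper_width"])
E
python3 c.py
```

```text
[200.5616 318.3562] 73 [370.0149 330.8168] 202
pin [0.4545 0.3039] [0. 0.]
pin [0.4529 0.2987] [-0. -0.]
pin [0.4534 0.3019] [ 0.9229  0.5261 -0.5324  1.0887]
hole px [338.0426 325.2317] [[235 234 232 231 230 227 226 226 225 217 208 203 199 180]
 [233 234 233 234 235 234 236 236 234 233 232 231 232 226]
 [232 232 232 233 232 229 227 229 232 232 234 234 236 233]
 [231 232 232 230 220 198 184 195 217 227 232 233 233 229]
 [231 232 230 220 185 143 123 142 178 217 228 231 232 227]
 [232 232 226 201 150 103  84 101 143 191 224 230 230 225]
 [230 230 221 186 130  88  77  87 125 180 220 230 230 226]
 [228 227 221 188 136  92  79  91 133 183 221 229 229 223]
 [228 227 226 208 164 123 105 119 154 198 225 230 228 221]
 [229 230 230 223 204 179 164 170 195 219 227 229 226 218]
 [232 232 232 231 228 223 219 220 225 229 230 230 227 216]
 [230 231 232 232 232 233 231 232 232 232 232 232 227 202]
 [210 220 222 223 226 228 229 230 232 232 233 232 225 184]
 [156 164 170 175 183 195 203 210 220 223 224 224 208 164]]
hole [0.4397 0.0081 0.059 ]
plate end [ 0.4752 -0.133   0.014 ] [ 0.3696 -0.1184  0.014 ] 0.10658949689898509 yaw x -0.13734308481665813
grip [ 0.4111 -0.203   0.0717] yaw y 0.13460315204982887 0.2130854404102766 expect 0.2131
black [0.5095 0.3192 0.076 ]
[0.2679 0.5922 0.2313] [[-0.9111  0.4122  0.    ]
 [ 0.4122  0.9111  0.    ]
 [-0.      0.     -1.    ]] 1.1 0.9960965008861302
```

```bash
cat > d.py <<'E'
from h import *
np.set_printoptions(precision=4,suppress=True)
for n,box in(("top",(175,270,230,340)),("side",(310,330,395,385))):
    c=cap(n); h=cv2.cvtColor(c["pixels"],cv2.COLOR_BGR2HSV); W=cloud(c)
    m=(h[...,0]>8)&(h[...,0]<20)&(h[...,1]>100)
    q=np.zeros_like(m); x0,y0,x1,y1=box; q[y0:y1,x0:x1]=m[y0:y1,x0:x1]
    q&=(W[...,2]>.027)&(W[...,2]<.037)
    v,u=np.nonzero(q); P=np.array([ray(c,(a,b),h=.032)[:2] for a,b in zip(u,v)])
    r=cv2.minAreaRect((P*1000).astype(np.float32)); print(n,len(P),r)
    b=cv2.boxPoints(r); C=np.array(r[0]); e=[b[1]-b[0],b[2]-b[1]]; e=max(e,key=np.linalg.norm); e/=np.linalg.norm(e)
    print(C+30*e,C-30*e)
    P=proj(c,[.44,.008,.059])
E
python3 d.py
```

```text
top 741 ((482.5816345214844, 310.1429748535156), (112.31404876708984, 45.32426452636719), 20.051504135131836)
[510.7632 320.4289] [454.4001 299.857 ]
side 666 ((479.2585144042969, 317.5057678222656), (113.98741149902344, 49.58250427246094), 22.553401947021484)
[506.9642 329.0121] [451.5528 305.9994]
```

step_arm(plan="-3.6 -2.35 0 0 0 0 4.5;-3.6 -2.35 0 0 0 0 4.5;-3.6 -2.35 0 0 0 0 4.5;-3.6 -2.35 0 0 0 0 4.5;-3.6 -2.35 0 0 0 0 4.5;-3.6 -2.35 0 0 0 0 4.5;-3.6 -2.35 0 0 0 0 4.5;-3.6 -2.35 0 0 0 0 4.5;0 0 0 0 0 0 4.5", force=30)

```text
t: 2.33
tool_pos: [0.4553, 0.2984, 0.2315]
orientation: [0.001, 0.214, 0.977, -0.001]
ft_force: [-0.3, 0.5, -0.3]
gripper_width: 0.529
grip_force: 0.0
```

step_arm(plan="0 0 0 0 0 0.183 4.5;0 0 0 0 0 0.183 4.5;0 0 0 0 0 0.183 4.5;0 0 0 0 0 0.183 4.5;0 0 0 0 0 0.183 4.5;0 0 0 0 0 0.183 4.5;0 0 0 0 0 0.183 4.5;0 0 0 0 0 0 4.5")

```text
t: 3.32
tool_pos: [0.4523, 0.3032, 0.2313]
orientation: [-0.0, 0.752, 0.659, 0.0]
ft_force: [-0.2, 0.4, 0.9]
gripper_width: 0.53
grip_force: 0.0
```

step_arm(plan="-0.1 0.18 4 0 0 0 4.5;0 0 4 0 0 0 4.5;0 0 4 0 0 0 4.5;0 0 0 0 0 0 4.5;0 0 0 0 0 0 4.5")

```text
t: 3.95
tool_pos: [0.4552, 0.3017, 0.1126]
orientation: [-0.0, 0.753, 0.658, 0.001]
ft_force: [0.6, -0.0, 1.5]
gripper_width: 0.531
grip_force: 0.0
```

```bash
cat > e.py <<'E'
from h import *
s=ctrl.get_state(); print(s["tool_pos"])
o=[]
for n in("side","top"):
    c=cap(n); p=proj(c,[s["tool_pos"]])[0]; print(n,p)
    x,y=p.astype(int); x=np.clip(x,40,600);y=np.clip(y,40,440)
    o.append(cv2.resize(c["pixels"][y-40:y+40,x-40:x+40],(400,400),interpolation=cv2.INTER_CUBIC))
cv2.imwrite("pics/e1.png",np.hstack(o))
E
python3 e.py
```

```text
[0.45519594 0.30170477 0.1126149 ]
side [369.22266401 311.03823077]
top [196.76568203 317.49796007]
```

View pics/e1.png

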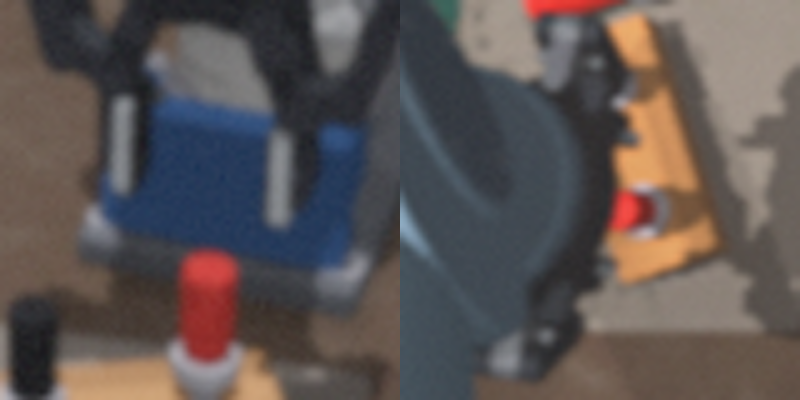

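The side view shows the red pin at crop (208,300), between the fingertips at (125,190) and (278,225). The gripper is centred over it to within about 2 mm, so I go down and grip.

step_arm(plan="0 -0.2 2.5 0 0 0 4.5;0 0 2.3 0 0 0 4.5;0 0 0.8 0 0 0 4.5;0 0 0 0 0 0 4.5")

```text
t: 4.55
tool_pos: [0.4529, 0.3015, 0.0559]
orientation: [0.0, 0.753, 0.658, 0.0]
ft_force: [0.2, -0.9, 0.0]
gripper_width: 0.528
grip_force: 0.0
```

step_arm(plan="0 0 0 0 0 0 1.0;0 0 0 0 0 0 1.0;0 0 0 0 0 0 1.0;0 0 0 0 0 0 1.0;0 0 0 0 0 0 1.0;0 0 0 0 0 0 1.0;0 0 0 0 0 0 1.0;0 0 0 0 0 0 1.0", force=40)

```text
t: 5.55
tool_pos: [0.4532, 0.3018, 0.0561]
orientation: [0.0, 0.753, 0.658, 0.001]
ft_force: [-0.3, -0.7, 6.4]
gripper_width: 0.194
grip_force: 39.2
```

step_arm(plan="0 0 -1 0 0 0 1.0;0 0 -2.5 0 0 0 1.0;0 0 -5 0 0 0 1.0;0 0 -5 0 0 0 1.0;0 0 -5 0 0 0 1.0;0 0 0 0 0 0 1.0;0 0 0 0 0 0 1.0")

```text
t: 6.42
tool_pos: [0.4517, 0.3009, 0.2398]
orientation: [-0.0, 0.753, 0.658, -0.001]
ft_force: [-1.0, -0.4, -1.1]
gripper_width: 0.201
grip_force: 39.5
```

```bash
cat > e.py <<'E'
from h import *
s=ctrl.get_state(); print(s["tool_pos"])
c=cap("side"); p=proj(c,[s["tool_pos"]])[0]; print(p)
x,y=p.astype(int)
cv2.imwrite("pics/e2.png",cv2.resize(c["pixels"][y-40:y+50,x-45:x+45],(540,540),interpolation=cv2.INTER_CUBIC))
h=cv2.cvtColor(c["pixels"],cv2.COLOR_BGR2HSV)
E
python3 e.py
```

```text
[0.45167656 0.30089024 0.23976674]
[374.1582071  243.90082145]
```

View pics/e2.png

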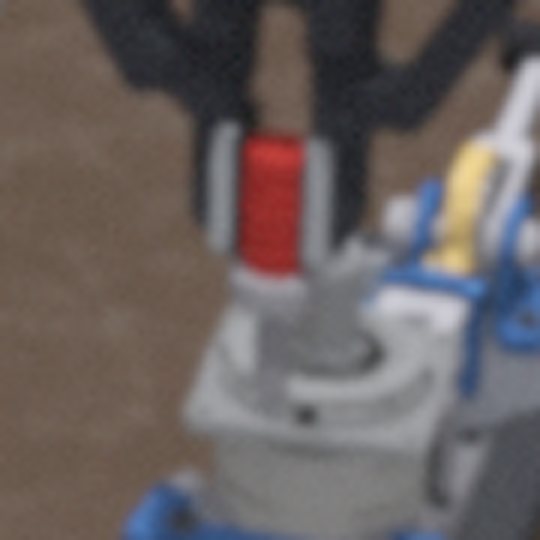

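The pin is held upright: red head at crop (272,205) between the pads, collar below at (272,285). Next I carry it over the gearbox to above the hole.

step_arm(plan="-4.87 0.443 0 0 0 0 1.0;-4.87 0.443 0 0 0 0 1.0;-4.87 0.443 0 0 0 0 1.0;-4.87 0.443 0 0 0 0 1.0;-4.87 0.443 0 0 0 0 1.0;-4.87 0.443 0 0 0 0 1.0;0 0 0 0 0 0 1.0;0 0 4 0 0 0 1.0;0 0 4 0 0 0 1.0;0 0 3.5 0 0 0 1.0;0 0 0 0 0 0 1.0;0 0 0 0 0 0 1.0")

```text
t: 7.98
tool_pos: [0.4398, 0.0085, 0.1258]
orientation: [0.0, 0.753, 0.658, -0.0]
ft_force: [-0.6, 0.8, -1.4]
gripper_width: 0.199
grip_force: 39.5
```

```bash
cat > e.py <<'E'
from h import *
s=ctrl.get_state(); print(s["tool_pos"])
o=[]
for n in("side","top"):
    c=cap(n); p=proj(c,[s["tool_pos"]-[0,0,.05]])[0]; print(n,p)
    x,y=p.astype(int)
    o.append(cv2.resize(c["pixels"][y-30:y+30,x-30:x+30],(400,400),interpolation=cv2.INTER_CUBIC))
cv2.imwrite("pics/e3.png",np.hstack(o))
E
python3 e.py
```

```text
[0.43978857 0.00848848 0.12579968]
side [396.81609678 248.03934605]
top [338.27053516 325.0994641 ]
```

View pics/e3.png

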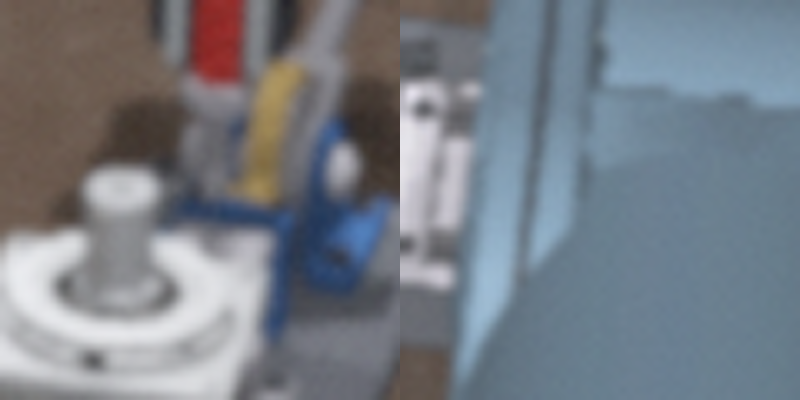

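Both views hide the hole: the gearbox blocks the side view and the arm blocks the top one. The pin hangs upright with its foot near side crop (210,200), where expected. I go down slowly and watch the force.

step_arm(plan="0 -0.05 1 0 0 0 1.0;0 0 0.6 0 0 0 1.0;0 0 0.4 0 0 0 1.0;0 0 0.3 0 0 0 1.0;0 0 0.3 0 0 0 1.0;0 0 0 0 0 0 1.0")

```text
t: 8.82
tool_pos: [0.4389, 0.0082, 0.0991]
orientation: [-0.0, 0.753, 0.658, -0.0]
ft_force: [0.1, -0.3, 0.3]
gripper_width: 0.196
grip_force: 39.5
```

step_arm(plan="0 0 0.3 0 0 0 1.0;0 0 0.3 0 0 0 1.0;0 0 0.3 0 0 0 1.0;0 0 0 0 0 0 1.0")

```text
t: 9.32
tool_pos: [0.4388, 0.0082, 0.0901]
orientation: [-0.0, 0.753, 0.658, -0.0]
ft_force: [-0.0, -0.0, -0.6]
gripper_width: 0.2
grip_force: 39.5
```

step_arm(plan="0 0 0.3 0 0 0 1.0;0 0 0.3 0 0 0 1.0;0 0 0.3 0 0 0 1.0;0 0 0.3 0 0 0 1.0;0 0 0 0 0 0 1.0")

```text
t: 9.95
tool_pos: [0.4388, 0.0082, 0.0781]
orientation: [-0.0, 0.753, 0.658, -0.0]
ft_force: [0.2, -0.2, -0.7]
gripper_width: 0.197
grip_force: 39.5
```

step_arm(plan="0 0 0.3 0 0 0 1.0;0 0 0.2 0 0 0 1.0;0 0 0.15 0 0 0 1.0;0 0 0.1 0 0 0 1.0;0 0 0 0 0 0 1.0")

```text
t: 10.58
tool_pos: [0.4391, 0.0081, 0.0714]
orientation: [-0.0, 0.753, 0.658, 0.0]
ft_force: [-2.8, -1.1, 12.6]
gripper_width: 0.196
grip_force: 41.1
```

The collar has landed at the expected height with 12.6 N. I release, rise and look.

step_arm(plan="0 0 0 0 0 0 4.5;0 0 0 0 0 0 4.5;0 0 0 0 0 0 4.5;0 0 0 0 0 0 4.5;0 0 -3 0 0 0 5.5;0 0 -5 0 0 0 5.5;0 0 -5 0 0 0 5.5;0 0 0 0 0 0 5.5")

```text
t: 11.58
tool_pos: [0.4415, 0.0085, 0.2039]
orientation: [0.001, 0.753, 0.658, 0.003]
ft_force: [0.3, -0.6, 0.1]
gripper_width: 0.642
grip_force: 0.0
```

step_arm(plan="-6 0 0 0 0 0 5.5;-6 0 0 0 0 0 5.5;-6 0 0 0 0 0 5.5;-3 0 0 0 0 0 5.5;0 0 0 0 0 0 5.5;0 0 0 0 0 0 5.5")

```text
t: 12.32
tool_pos: [0.4104, -0.1989, 0.2001]
orientation: [-0.001, 0.753, 0.658, -0.0]
ft_force: [-0.6, 0.7, 0.3]
gripper_width: 0.644
grip_force: 0.0
```

```bash
cat > f.py <<'E'
from h import *
np.set_printoptions(precision=4,suppress=True)
s=ctrl.get_state(); print(s["tool_pos"],s["orientation"])
T=cap("top"); S=cap("side")
a=cv2.resize(T["pixels"][295:365,320:460],(800,400),interpolation=cv2.INTER_CUBIC)
b=cv2.resize(S["pixels"][210:270,360:440],(266,200),interpolation=cv2.INTER_CUBIC)
cv2.imwrite("pics/f1.png",np.vstack([a,np.hstack([b,np.zeros((200,534,3),np.uint8)])]))
W=cloud(T); h=cv2.cvtColor(T["pixels"],cv2.COLOR_BGR2HSV)
m=((h[...,0]<10)|(h[...,0]>170))&(h[...,1]>130); q=np.zeros_like(m); q[310:340,325:355]=m[310:340,325:355]
v,u=np.nonzero(q); P=W[q]; print(len(u),u.mean(),v.mean(),np.median(P,0),P[:,2].max() if len(P) else 0)
for n in("top","side"):
    for r in spotter.landmark_of("lever_grip",n)[:2]: print(n,r["point"],r["confidence"])
E
python3 f.py
```

```text
[ 0.4104 -0.1989  0.2001] [-0.0008  0.753   0.6581 -0.0003]
46 338.7826086956522 324.9130434782609 [0.4397 0.0084 0.1034] 0.10649711929732172
top [436.5, 340.9] 0.75
top [317.1, 322.5] 0.43
side [422.4, 211.8] 0.67
```

View pics/f1.png

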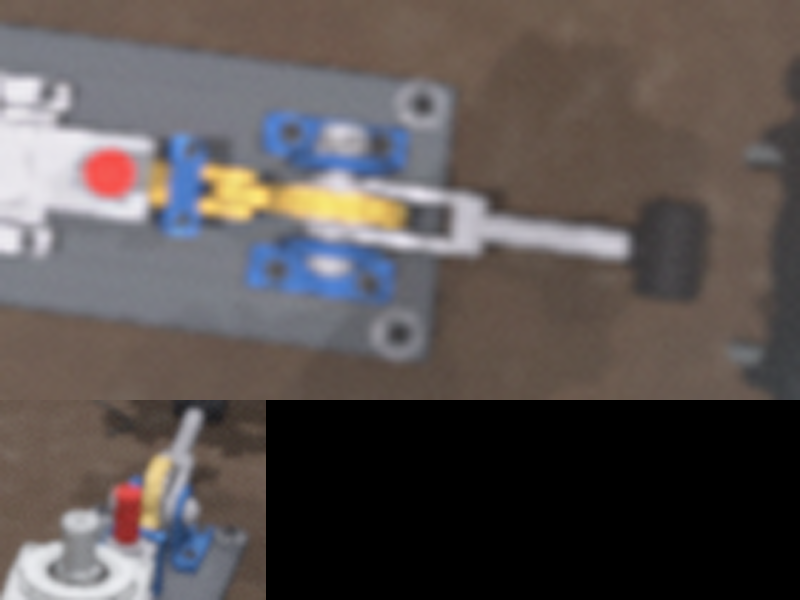

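The pin is home: red head at crop (110,173), top at z = 0.103, as it should be. Now the lever grip.

step_arm(plan="-0.4 0 4 0 0 0 5.5;0 0 4 0 0 0 5.5;0 0 4 0 0 0 5.5;0 0 2 0 0 0 5.5;0 0 1.2 0 0 0 5.5;0 0 0 0 0 0 5.5")

```text
t: 13.28
tool_pos: [0.4101, -0.2035, 0.0486]
orientation: [-0.0, 0.753, 0.658, -0.0]
ft_force: [0.7, -0.5, 0.1]
gripper_width: 0.646
grip_force: 0.0
```

step_arm(plan="0 0 0 0 0 0 2.5;0 0 0 0 0 0 2.5;0 0 0 0 0 0 2.5;0 0 0 0 0 0 2.5;0 0 0 0 0 0 2.5;0 0 0 0 0 0 2.5", force=40)

```text
t: 14.02
tool_pos: [0.4095, -0.2039, 0.0496]
orientation: [-0.0, 0.753, 0.658, -0.0]
ft_force: [-5.0, 0.9, 5.3]
gripper_width: 0.417
grip_force: 44.6
```

step_arm(plan="0.236 0 -1.065 0 0 0 2.5;0.328 0 -1.04 0 0 0 2.5;0.417 0 -1.008 0 0 0 2.5;0.504 0 -0.967 0 0 0 2.5;0 0 0 0 0 0 2.5")

```text
t: 14.65
tool_pos: [0.4116, -0.1882, 0.0903]
orientation: [-0.001, 0.753, 0.658, -0.0]
ft_force: [-4.4, 0.8, -4.4]
gripper_width: 0.415
grip_force: 41.7
```

step_arm(plan="0.586 0 -0.92 0 0 0 2.5;0.664 0 -0.865 0 0 0 2.5;0.737 0 -0.804 0 0 0 2.5;0.804 0 -0.737 0 0 0 2.5;0.865 0 -0.664 0 0 0 2.5;0.92 0 -0.586 0 0 0 2.5;0 0 0 0 0 0 2.5")

```text
t: 15.52
tool_pos: [0.4178, -0.1433, 0.136]
orientation: [-0.0, 0.753, 0.658, -0.0]
ft_force: [-7.1, -1.3, -4.7]
gripper_width: 0.415
grip_force: 41.2
```

step_arm(plan="0.967 0 -0.504 0 0 0 2.5;1.008 0 -0.417 0 0 0 2.5;1.04 0 -0.328 0 0 0 2.5;1.065 0 -0.236 0 0 0 2.5;1.081 0 -0.142 0 0 0 2.5;1.09 0 -0.048 0 0 0 2.5;0 0 0 0 0 0 2.5;0 0 0 0 0 0 2.5")

```text
t: 16.52
tool_pos: [0.4262, -0.0823, 0.1531]
orientation: [-0.0, 0.753, 0.658, -0.0]
ft_force: [-9.6, -3.1, 3.2]
gripper_width: 0.413
grip_force: 40.3
```

```bash
cat > g.py <<'E'
from h import *
s=ctrl.get_state(); print(s["tool_pos"],s["ft_force"],s["grip_force"])
S=cap("side");T=cap("top")
cv2.imwrite("pics/g1.png",np.hstack([cv2.resize(S["pixels"][190:310,340:460],(400,400),interpolation=cv2.INTER_CUBIC),cv2.resize(T["pixels"][275:375,290:390],(400,400),interpolation=cv2.INTER_CUBIC)]))
E
python3 g.py
```

```text
[ 0.42615277 -0.08229118  0.15305344] [-9.61857004 -3.09904656  3.22595637] 40.258952379226685
```

View pics/g1.png

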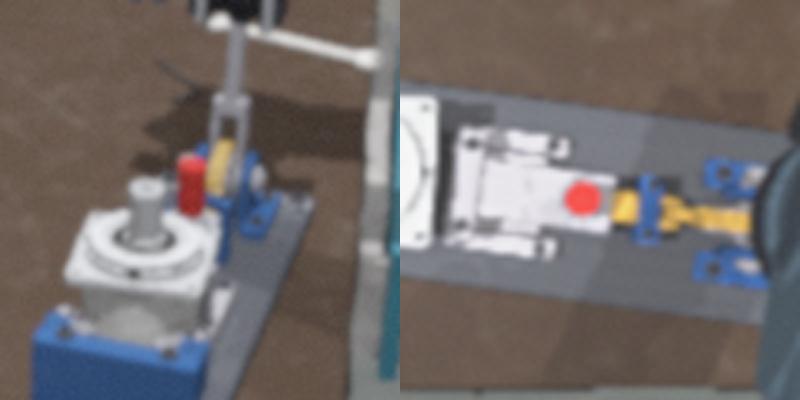

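The lever stands upright in the fingers at side crop (235,60). The pin and jaw have moved about 3 px (roughly 6–7 mm) towards the gearbox, which has stayed in place. One small settling move, then I hand in.

step_arm(plan="0.1 0 0 0 0 0 2.5;0 0 0 0 0 0 2.5;0 0 0 0 0 0 2.5;0 0 0 0 0 0 2.5;0 0 0 0 0 0 2.5")

```text
t: 17.25
tool_pos: [0.4262, -0.0816, 0.1531]
orientation: [-0.0, 0.753, 0.657, -0.0]
ft_force: [-8.4, -3.8, 4.2]
gripper_width: 0.411
grip_force: 40.4
```

```bash
python3 -c "
from cell import ctrl
print(ctrl.get_state()['tool_pos'],ctrl.finish_job())"
```

```text
the job is handed in; nothing more can be done
[ 0.42623766 -0.08164474  0.15306855] None
```

I handed the job in at about 17 s: the red pin is home in the clevis, the lever is held straight up, and the jaw has advanced about 6–7 mm by camera; pad force could not be measured, and no verdict came back.

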